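# Close the oil filter pot: seat the filter disc, screw the lock ring over it

## Task

The little oil filter pot bolted to the bench stands open. Take the bronze filter disc by its stem and lower it gently into the pot's mouth until it lies flat on the seat, and let go of it; then set the dark lock ring over it, its red marks in line with the red marks on the pot so that it drops down over the neck, and screw it clockwise by its wings until it is snug and holds the disc down firmly. Only as tight as a push of about 12 N on a wing makes it: the sintered disc is brittle and must not be pressed hard at any time. Leave the bottle, the tape, the dish and the spanner where they are.

Things in the scene. Friction and masses are not known exactly. Their poses are not given: they have to be found in the camera images.
- pot: Steel filter pot, fixed; origin at the centre of its underside, z up. Foot plate 100 x 100 x 8 mm with four bolts; bowl 69 mm in diameter up to a shoulder 30 mm high; upright neck, 44 mm outside, 36 mm bore, from there to 60 mm. Two capped side ports reach 61 mm out along its +y and -y, below 30 mm height.
- mouth (a point): Centre of the pot's open mouth, level with the rim, 60 mm above the worktop; axes as the pot's. In the bore, 4.5 to 9 mm below the rim (set differently each time), lies a white seat ring on a very stiff spring washer. The disc has 1 mm clearance all round in the bore.
- pot_mark (a point): One of three red dots on the pot's shoulder, 28.5 mm from the axis along the pot's +x (the others at 120 and 240 degrees). Above each is an entry gap, 40 degrees wide, between three ramps (52 mm outside) round the neck. A pin let down through a gap runs under a ramp when turned clockwise from above and is drawn down 6.2 mm per rad; 67 degrees past the gap is a hard stop.
- disc_center (a point): Half-way up the filter disc with stem (20 mm above its underside), z up. Orange-brown bronze disc, 34 mm across, 11 mm thick, lower edge chamfered; on it a round steel stem 12 mm thick (17 mm in its lowest 1.5 mm), top 40 mm above the underside; 80 g. Over 30 N against the pot cracks it. Seated, this point is 11 to 15.5 mm above the mouth point. Starts upright on a 3 mm mat.
- ring_center (a point): Half-way up the lock ring (12 mm above its underside), on its axis. Dark steel, 64 mm outside, 24 mm tall, 0.2 kg, open below; its 5 mm top plate has a 22 mm hole for the stem and bears on the disc. Two wings along its +y and -y, 9 mm thick, out to 57 mm from the axis, 8 to 21 mm above its underside. Dropped over the neck this point is 0 to 5 mm below the mouth point. Starts top up on the mat.
- ring_mark (a point): One of three red dots on top of the ring, 28.5 mm from its axis along its +x (others at 120 and 240 degrees), each over an inward pin 6 mm thick, 4 mm above the underside. Pins lying on the ramps: ring 12 mm too high. It turns freely until it bears on the disc, where that is depends on the seat; then the moment climbs. Right: 0.5 to 0.6 N m, i.e. 12 N pushed on a wing 47 mm out. It stays when let go.
- oil_bottle: Standing dropper bottle, greenish, 45 mm in diameter, 146 mm tall, origin at the centre of its underside; to be left alone.
- tape_roll: Red reel of thread seal tape lying flat, 56 mm in diameter, 13 mm tall, origin at the centre of its underside; to be left alone.
- screw_dish: Small round aluminium dish with screws, 66 mm in diameter, 16 mm tall, origin at the centre of its underside; to be left alone.
- spanner: Double open-ended spanner lying flat, 213 x 49 x 8 mm, origin at the centre of its underside; to be left alone.

How it is judged:
On the way, in this order (a step that is already met when the one before it is completed fails the run):
1. the filter disc lies flat in the mouth and is let go, the ring not yet near (horizontal distance between disc_center and mouth below 0.0025 m and z of disc_center in the frame of mouth below 0.017 m and angle between disc_center's own z axis and vertical below 0.06 rad and contact force between the fingers and disc below 0.1 N and distance between ring_center and mouth above 0.05 m), for 0.2 s.
2. the ring is down over the neck, its pins below the tops of the ramps, the disc still seated (horizontal distance between disc_center and mouth below 0.0025 m and z of disc_center in the frame of mouth below 0.017 m and angle between disc_center's own z axis and vertical below 0.06 rad and horizontal distance between ring_center and mouth below 0.004 m and z of ring_center in the frame of mouth below 0.003 m and angle between ring_center's own z axis and vertical below 0.07 rad), for 0.1 s.
At the end, for the whole second after the job is handed in: The disc lies in the mouth (within 2.5 mm of its axis, its middle less than 17 mm above the rim, tilt under 0.06 rad); the lock ring is down over the neck (within 4 mm of the axis, its middle less than 3 mm above the rim, tilt under 0.07 rad), at rest, and presses on the disc with more than 8 N (all of step 2 and contact force between ring and disc above 8 N and linear speed of ring below 0.01 m/s); the robot touches nothing.
It fails at once if the brittle disc is pressed against the pot with over 30 N (contact force between disc and pot above 30 N).
It fails at once if the clear dropper bottle is moved by more than 25 mm (distance of oil_bottle from where it was at the start of the episode above 0.025 m).
It fails at once if the red reel of tape is moved by more than 25 mm (distance of tape_roll from where it was at the start of the episode above 0.025 m).
It fails at once if the aluminium dish is moved by more than 25 mm (distance of screw_dish from where it was at the start of the episode above 0.025 m).
It fails at once if the open-ended spanner is moved by more than 25 mm (distance of spanner from where it was at the start of the episode above 0.025 m).
It also fails if it takes over 69 s, if anything falls off the work surface, if the arm or the gripper's body presses on something with over 40 N, if the wrist force passes 120 N, or if a joint passes its speed limit or range.

## Robot

A 6-joint arm with a two-finger parallel gripper is mounted at the origin on a cart in front of the work surface, level with it; the furniture and walls round the work are solid. World frame = base frame: x ahead of the robot, y to its left, z up, the work surface at z = 0. Lengths are in m, angles in rad, forces in N, time in s.
With the tool pointing down it reaches from about 0.35 to 0.85 m from the base axis. Payload 8.1 kg.
Tool frame: the origin (TCP) lies between the finger pads; the fingertips stand 14 mm ahead of it and the grasp point (between the pads) lies 5 mm behind it; z points along the fingers, y is the line along which they close (so a half turn about z gives the same grasp; the last joint's range is limited). The gripper opens to 93 mm and grips with 3 to 60 N. Pads are 15 mm wide; open, the fingers measure 128 mm over their backs; the gripper's body (75 mm by 188 mm) begins 65 mm behind the grasp point.
Start: joints at [-1.286, 0.13, 1.488, -0, 1.523, -0.085], TCP at [0.217, -0.559, 0.233] pointing down, gripper open.
Joint ranges: [-2.96, 2.96], [-0.89, 2.26], [0.02, 2.5], [-1.34, 4.48], [0, 2.73], [-2.66, 2.66]. Speed limits (rad/s): [2.39, 2.39, 2.79, 3.14, 3.14, 3.14].

## Interface

Orientations are given as a rotation vector (axis times angle).
In Python, from plant import robot gives the robot as it stands.
- The arm moves only by the tool arm_command, never from a script. Its argument "targets" is a list of rows, each an object of numbers: "x", "y", "z": the shift along the world's x, y, z in units of 500 mm (1.0 is 500 mm); "rx", "ry", "rz": the turn, a rotation vector about the world's x, y, z in units of 2 rad (1.0 is 2 rad); "claw": the closure in counts, from 0 (fully open) to 255 (shut). In form: [{"x": .., "y": .., "z": .., "rx": .., "ry": .., "rz": .., "claw": ..}, ...]. A call has 1 to 10 rows; each row is the pose to reach, as a shift and turn from the pose commanded when the call began; what a row does not reach only later rows make up. A row lasts 1/12 s, in which the tool goes at most 41.7 mm and 7.16 degrees, less where a joint would pass 70% of its speed; a pose out of reach is approached as far as the arm can. A call with a number of a shift or a turn outside -1 to 1 is refused whole. A call with a gripper value outside its range is refused whole. The fingers move at their own pace and stop on an object; "squeeze" is the grip in N (left out, the last holds). Time passes only in rows, so rows that repeat a pose let the fingers close. It gives the time, the measured TCP pose, the force, the opening and the grip force at its end, in the units of the state.
- robot.read_state(): the state, without advancing time (a new reading comes with each control period).
- robot.read_camera(name): name is "side" or "top"; returns (picture, depth): 480x640x3 uint8, red, green, blue; 480x640 float32, m along the optical axis (not along the pixel's ray), 0 where there is no reading.
- robot.get_calibration(name): a dict with "intrinsics" (3x3 intrinsics, pixels), "origin" and "orientation" of the camera in the world. Camera axes: x right, y up, looking along -z (the intrinsics and any distortion apply to the point x, -y, -z); pixel columns grow to the right and rows downward; lengths in m; the calibration is good to about 2 mm. A picture is of the moment at which its call begins. get_calibration takes no time and is no camera call.
- robot.close_job(): hands the job in; it is judged then, once.
The state is a dict: "t": time; "q": joint angles; "dq": joint speeds; "joint_torque": joint torques, N m; "tool_pos": TCP position; "orientation": TCP orientation; "force": force on the tool from outside, world axes, zero at the start; "wrist_torque": the same for the moment, N m; "opening": finger opening in m; "gripper_force": force on a finger pad.
Only numpy, scipy, OpenCV 4.12 (cv2) and the standard library are available. Lean on these libraries where they do the work, as an engineer would, in place of code of your own. Each camera call takes 0.05 s, during which the arm holds its last target. There are 200 camera calls.

## Working session

There is one attempt and no reset: what is moved stays moved. The work goes in short steps, Python scripts to look and compute and a tool call to move; the robot and the scene stay as the last step left them, time stands still between calls to the robot, and variables do not carry over. Pictures are saved under pics/ and viewed, at most 10 in all, crops included, and the job is handed in when it is done.

Besides the shell and the picture viewer there is one more tool, called after "Emit:" as name([rows], argument=value, ...), one row to a line, values as JSON. arm_command: Moves the arm, as the interface text tells. Shifts and turns lie within -1 to 1; 1 stands for 500 mm of shift or 2 rad of turn. Its arguments: {"type":"object","properties":{"targets":{"type":"array","items":{"type":"object","properties":{"x":{"type":"number","minimum":-1,"maximum":1},"y":{"type":"number","minimum":-1,"maximum":1},"z":{"type":"number","minimum":-1,"maximum":1},"rx":{"type":"number","minimum":-1,"maximum":1},"ry":{"type":"number","minimum":-1,"maximum":1},"rz":{"type":"number","minimum":-1,"maximum":1},"claw":{"type":"number"}}}},"squeeze":{"type":"number"}},"required":["targets"]}

```bash
mkdir -p pics; ls; cat > h.py <<'E'
import numpy as np,cv2
from plant import robot
def cam(n):
    p,d=robot.read_camera(n); np.savez('%s.npz'%n,p=p,d=d); return p,d
def w(n,u,v,d=None,z=None):
    c=robot.get_calibration(n);K=np.array(c['intrinsics']);o=np.array(c['origin']);R=np.array(c['orientation'])
    if R.ndim==1: R=cv2.Rodrigues(R)[0]
    r=np.array([(u-K[0,2])/K[0,0],-(v-K[1,2])/K[1,1],-1.])
    r=R@r
    return o+r*(d if z is None else (z-o[2])/r[2])
E
python3 - <<'E'
from h import *
for n in('side','top'):
    p,d=cam(n); cv2.imwrite('pics/%s0.png'%n,p[...,::-1]); print(robot.get_calibration(n))
print(robot.read_state())
E
```

```text
pics
{'intrinsics': array([[438.9433741 ,   0.        , 322.73076716],
       [  0.        , 438.9433741 , 244.98019025],
       [  0.        ,   0.        ,   1.        ]]), 'origin': array([0.37074835, 0.72188332, 0.63135384]), 'orientation': array([ 0.18984349, -1.24437916, -2.58203188])}
{'intrinsics': array([[523.7230468 ,   0.        , 314.80566492],
       [  0.        , 523.7230468 , 237.86129446],
       [  0.        ,   0.        ,   1.        ]]), 'origin': array([0.45108615, 0.04972114, 1.08550414]), 'orientation': array([ 0.08171225, -0.05655911, -1.55356307])}
{'t': 0.1, 'q': array([-1.28640000e+00,  1.31079572e-01,  1.48916343e+00,  1.45020632e-05,
        1.52301110e+00, -8.54319081e-02]), 'dq': array([-0.00037969, -0.00188849, -0.00472741, -0.00109185, -0.00023769,
        0.00131438]), 'joint_torque': array([ 2.35297201e-03, -5.61340427e+01, -4.93094838e+01,  7.72373937e-02,
        2.91246304e-02, -1.62141907e-05]), 'tool_pos': array([ 0.21674278, -0.55895749,  0.23169978]), 'orientation': array([-3.08640865e+00, -5.77314551e-01,  2.36435388e-04]), 'force': array([-0.94801387, -0.39016749, -0.83849413]), 'wrist_torque': array([-0.00174087, -0.02048162,  0.02047994]), 'gripper_force': 0.0, 'opening': 0.09251325069680569}
```

View pics/top0.png

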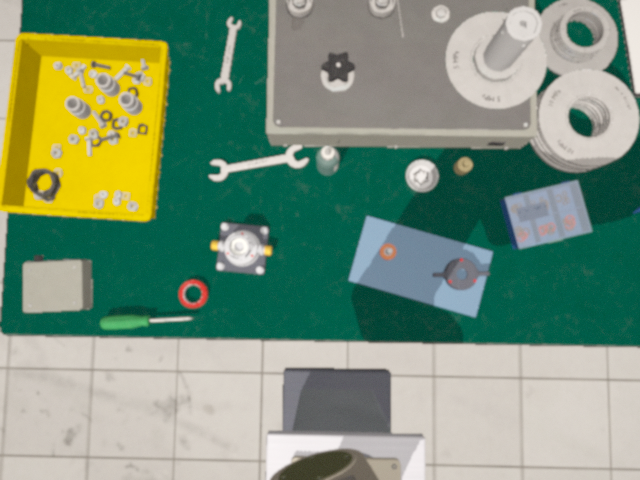

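View pics/side0.png

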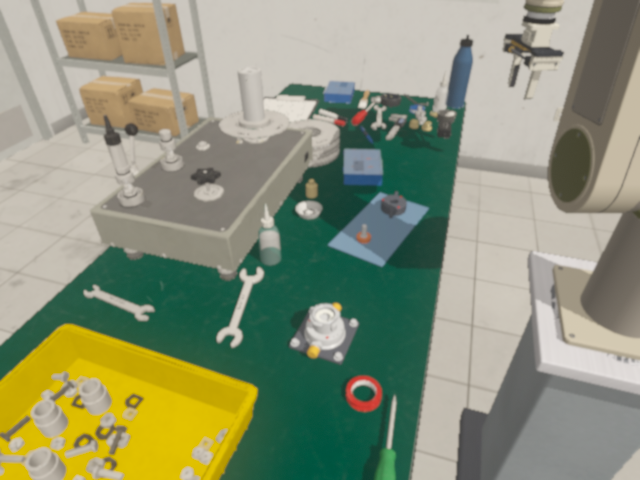

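The top view shows the pot at about (243,248), the disc at (388,252) on the blue mat, the ring at (461,273), the bottle at (328,160), the tape at (193,294) and the dish at (422,176). I'll enlarge the three working parts.

```bash
cat > comp.py <<'E'
from h import *
def comp(items,out):
    t=[]
    for n,u,v,s,k in items:  # half-size s, output 266x266
        p=np.load(n+'.npz')['p'][v-s:v+s,u-s:u+s,::-1]
        g=cv2.resize(p,(k,k),interpolation=cv2.INTER_CUBIC); 
        for i in range(0,2*s,5):
            L=10 if i%10==0 else 5;q=int(i*k/(2*s)); cv2.line(g,(q,0),(q,L),(0,255,255),1);cv2.line(g,(0,q),(L,q),(0,255,255),1)
        cv2.putText(g,'%s %d,%d'%(n,u-s,v-s),(15,k-6),0,.4,(255,255,0),1); t.append(g)
    h=len(t)//2; cv2.imwrite(out,np.vstack([np.hstack(t[:h]),np.hstack(t[h:])]))
E
python3 - <<'E'
from comp import *
comp([('top',243,248,35,266),('top',388,252,20,266),('top',461,273,32,266),('side',325,330,40,266),('side',364,234,20,266),('side',394,204,22,266)],'pics/c0.png')
D=np.load('top.npz')['d']
for u,v in[(243,246),(229,226),(388,251),(461,273),(420,260),(360,180),(193,280)]: print(u,v,w('top',u,v,D[v,u]).round(4))
D=np.load('side.npz')['d']
for u,v in[(325,313),(363,230),(395,200),(350,245)]: print(u,v,w('side',u,v,D[v,u]).round(4))
E
```

```text
243 246 [0.5244 0.2101 0.0459]
229 226 [0.5684 0.2466 0.0065]
388 251 [ 0.5191 -0.0786  0.0446]
461 273 [ 0.4789 -0.2338  0.0025]
420 260 [ 0.5041 -0.149   0.0065]
360 180 [ 0.671  -0.0251 -0.0035]
193 280 [0.4553 0.3167 0.0094]
325 313 [0.5268 0.2059 0.0465]
363 230 [ 0.5215 -0.0746  0.0336]
395 200 [ 0.4773 -0.2567  0.0113]
350 245 [ 0.545  -0.0515  0.002 ]
```

View pics/c0.png

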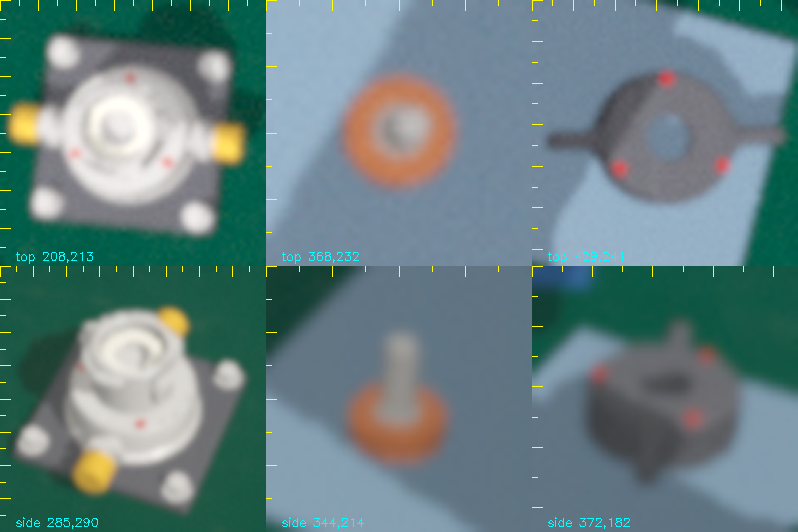

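The crops show three red dots on the pot, near top pixels (242,233), (228,253) and (252,256). The ring's dots are near (461,260), (450,281) and (475,281). The wings lie roughly along image horizontal, and the disc stem is upright. Next I'll refine these with colour centroids.

```bash
cat > dots.py <<'E'
from h import *
def cen(n,u,v,r=4):
    p=np.load(n+'.npz')['p'].astype(float); y,x=np.mgrid[int(v)-r:int(v)+r+1,int(u)-r:int(u)+r+1]
    q=p[y,x]; m=q[...,0]-(q[...,1]+q[...,2])/2; m=np.clip(m-.4*m.max(),0,None); return (m*x).sum()/m.sum(),(m*y).sum()/m.sum()
def fit(n,L,z,nm):
    P=np.array([w(n,*cen(n,*a),z=z) for a in L])[:,:2]
    # known-geometry fit: equilateral, R=28.5
    c=P.mean(0); v=P-c; a=np.degrees(np.arctan2(v[:,1],v[:,0]))
    print(nm,n,c.round(4),'r',np.linalg.norm(v,axis=1).round(4),'ang',a.round(1)); return c
if __name__=='__main__':
    fit('top',[(242.2,233.3),(227.7,253.3),(252.2,255.6)],.030,'pot')
    fit('top',[(461,260),(450,281),(475,281)],.027,'ring')
    s=44/266
    fit('side',[(372+68*s,182+110*s),(372+175*s,182+90*s),(372+161*s,182+152*s)],.027,'ring')
    print(w('side',285+140*80/266,290+157*80/266,z=.03))
    for n,u,v in(('top',388,252),('side',363,236)):
        p=np.load(n+'.npz')['p'].astype(float); y,x=np.mgrid[v-15:v+16,u-15:u+16]; q=p[y,x]
        m=((q[...,0]-q[...,2])>40).astype(np.uint8)
        h=cv2.convexHull(np.argwhere(m)[:,::-1].astype(np.int32)); e=cv2.fitEllipse(h)
        c=(e[0][0]+u-15,e[0][1]+v-15); print(n,e,c,w(n,*c,z=.012 if n=='top' else .0105), w(n,*c,z=.014))
    # pot rim via bright depth points, top camera
    for n,(u,v) in(('top',(242,246)),('side',(325,315))):
        d=np.load(n+'.npz')['d']; P=np.array([w(n,a,b,d[b,a]) for a in range(u-30,u+31) for b in range(v-30,v+31) if d[b,a]>0])
        P=P[P[:,2]>.05]; print(n,'rim pts',len(P),P.mean(0),(P.max(0)+P.min(0))/2,P.max(0)-P.min(0))
    for n,c0 in(('top',(461,273)),('side',(394,204)),('top',(388,252)),('side',(364,234))):
        u,v=c0;d=np.load(n+'.npz')['d']; P=np.array([w(n,a,b,d[b,a]) for a in range(u-30,u+31) for b in range(v-30,v+31) if d[b,a]>0])
        P=P[P[:,2]>.02]; print(n,'pts>20mm',len(P),P.mean(0),(P.max(0)+P.min(0))/2,P.max(0)-P.min(0),P[:,2].max())
E
python3 dots.py
```

```text
pot top [0.5232 0.2181] r [0.0287 0.0287 0.0287] ang [  -4.7  115.4 -124.6]
ring top [ 0.4771 -0.2285] r [0.0283 0.0285 0.0282] ang [   2.2  122.8 -117.1]
ring side [ 0.4769 -0.227 ] r [0.0279 0.0286 0.0279] ang [   4.3 -116.6  122.7]
[0.51123255 0.24445854 0.03      ]
top ((14.492696762084961, 14.470123291015625), (15.707998275756836, 15.85517692565918), 81.13613891601562) (387.49269676208496, 251.47012329101562) [ 0.52021559 -0.08164045  0.012     ] [ 0.52008679 -0.08139571  0.014     ]
side ((15.300761222839355, 15.877262115478516), (11.1024751663208, 13.992673873901367), 96.2795181274414) (363.30076122283936, 236.87726211547852) [ 0.52061648 -0.07947953  0.0105    ] [ 0.51977161 -0.07496193  0.014     ]Traceback (most recent call last):
  File "dots.py", line 23, in <module>
    d=np.load(n+'.npz')['d']; P=np.array([w(n,a,b,d[b,a]) for a in range(u-30,u+31) for b in range(v-30,v+31) if d[b,a]>0])
                                          ~^^^^^^^^^^^^^^
  File "h.py", line 6, in w
    c=robot.get_calibration(n);K=np.array(c['intrinsics']);o=np.array(c['origin']);R=np.array(c['orientation'])
ValueError: time passes only in moves, steps and waits
```

Emit:
arm_command([
  {"x": 0.606, "y": 0.955, "z": -0.1, "rz": 0.6, "claw": 90},
  {"x": 0.606, "y": 0.955, "z": -0.1, "rz": 0.6, "claw": 90},
  {"x": 0.606, "y": 0.955, "z": -0.1, "rz": 0.6, "claw": 90},
  {"x": 0.606, "y": 0.955, "z": -0.1, "rz": 0.6, "claw": 90},
  {"x": 0.606, "y": 0.955, "z": -0.1, "rz": 0.6, "claw": 90},
  {"x": 0.606, "y": 0.955, "z": -0.1, "rz": 0.6, "claw": 90},
  {"x": 0.606, "y": 0.955, "z": -0.1, "rz": 0.6, "claw": 90},
  {"x": 0.606, "y": 0.955, "z": -0.1, "rz": 0.6, "claw": 90},
  {"x": 0.606, "y": 0.955, "z": -0.1, "rz": 0.6, "claw": 90},
  {"x": 0.606, "y": 0.955, "z": -0.1, "rz": 0.6, "claw": 90},
], squeeze=10)

```text
schema error: expected keys x, y, z, rx, ry, rz, claw
```

All keys are required, so I'll resend with them.

Emit:
arm_command([
  {"x": 0.606, "y": 0.955, "z": -0.1, "rx": 0, "ry": 0, "rz": 0.6, "claw": 90},
  {"x": 0.606, "y": 0.955, "z": -0.1, "rx": 0, "ry": 0, "rz": 0.6, "claw": 90},
  {"x": 0.606, "y": 0.955, "z": -0.1, "rx": 0, "ry": 0, "rz": 0.6, "claw": 90},
  {"x": 0.606, "y": 0.955, "z": -0.1, "rx": 0, "ry": 0, "rz": 0.6, "claw": 90},
  {"x": 0.606, "y": 0.955, "z": -0.1, "rx": 0, "ry": 0, "rz": 0.6, "claw": 90},
  {"x": 0.606, "y": 0.955, "z": -0.1, "rx": 0, "ry": 0, "rz": 0.6, "claw": 90},
  {"x": 0.606, "y": 0.955, "z": -0.1, "rx": 0, "ry": 0, "rz": 0.6, "claw": 90},
  {"x": 0.606, "y": 0.955, "z": -0.1, "rx": 0, "ry": 0, "rz": 0.6, "claw": 90},
  {"x": 0.606, "y": 0.955, "z": -0.1, "rx": 0, "ry": 0, "rz": 0.6, "claw": 90},
  {"x": 0.606, "y": 0.955, "z": -0.1, "rx": 0, "ry": 0, "rz": 0.6, "claw": 90},
], squeeze=10)

```text
t: 0.93
tool_pos: [0.4397, -0.207, 0.1956]
orientation: [-2.215, -2.228, 0.0]
force: [0.7, 0.4, 0.2]
opening: 0.0602
gripper_force: 0.0
```

Emit:
arm_command([
  {"x": 0.161, "y": 0.253, "z": -0.2, "rx": 0, "ry": 0, "rz": 0, "claw": 90},
  {"x": 0.161, "y": 0.253, "z": -0.2, "rx": 0, "ry": 0, "rz": 0, "claw": 90},
  {"x": 0.161, "y": 0.253, "z": -0.2, "rx": 0, "ry": 0, "rz": 0, "claw": 90},
  {"x": 0.161, "y": 0.253, "z": -0.2, "rx": 0, "ry": 0, "rz": 0, "claw": 90},
  {"x": 0.161, "y": 0.253, "z": -0.2, "rx": 0, "ry": 0, "rz": 0, "claw": 90},
  {"x": 0.161, "y": 0.253, "z": -0.26, "rx": 0, "ry": 0, "rz": 0, "claw": 90},
  {"x": 0.161, "y": 0.253, "z": -0.3, "rx": 0, "ry": 0, "rz": 0, "claw": 90},
  {"x": 0.161, "y": 0.253, "z": -0.32, "rx": 0, "ry": 0, "rz": 0, "claw": 90},
  {"x": 0.161, "y": 0.253, "z": -0.32, "rx": 0, "ry": 0, "rz": 0, "claw": 90},
  {"x": 0.161, "y": 0.253, "z": -0.32, "rx": 0, "ry": 0, "rz": 0, "claw": 90},
])

```text
t: 1.77
tool_pos: [0.5195, -0.0829, 0.0361]
orientation: [-2.223, -2.219, 0.001]
force: [0.1, 1.0, 0.6]
opening: 0.0599
gripper_force: 0.0
```

```bash
python3 - <<'E'
from comp import *
for n in('side','top'): cam(n)
comp([('top',388,252,40,400),('side',364,234,40,400)],'pics/c1.png')
print(robot.read_state()['tool_pos'],robot.read_state()['force'])
E
```

```text
[ 0.52088553 -0.08322025  0.03765474] [ 0.04428953 -0.67398586 -0.13631896]
```

View pics/c1.png

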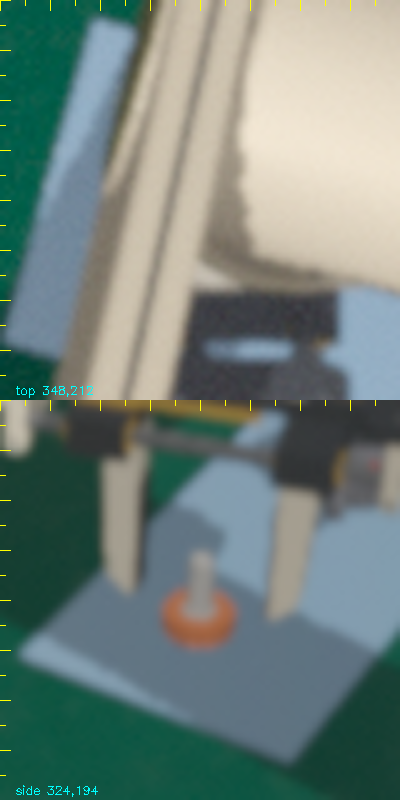

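The side crop shows the fingers straddling the stem evenly, with tips at about crop (125,185) and (282,215) and the stem at (201,180). Now lower and close.

Emit:
arm_command([
  {"x": 0, "y": 0, "z": -0.008, "rx": 0, "ry": 0, "rz": 0, "claw": 90},
  {"x": 0, "y": 0, "z": -0.008, "rx": 0, "ry": 0, "rz": 0, "claw": 180},
  {"x": 0, "y": 0, "z": -0.008, "rx": 0, "ry": 0, "rz": 0, "claw": 255},
  {"x": 0, "y": 0, "z": -0.008, "rx": 0, "ry": 0, "rz": 0, "claw": 255},
  {"x": 0, "y": 0, "z": -0.008, "rx": 0, "ry": 0, "rz": 0, "claw": 255},
  {"x": 0, "y": 0, "z": -0.008, "rx": 0, "ry": 0, "rz": 0, "claw": 255},
  {"x": 0, "y": 0, "z": -0.008, "rx": 0, "ry": 0, "rz": 0, "claw": 255},
  {"x": 0, "y": 0, "z": -0.008, "rx": 0, "ry": 0, "rz": 0, "claw": 255},
  {"x": 0, "y": 0, "z": -0.008, "rx": 0, "ry": 0, "rz": 0, "claw": 255},
  {"x": 0, "y": 0, "z": -0.008, "rx": 0, "ry": 0, "rz": 0, "claw": 255},
], squeeze=10)

```text
t: 2.7
tool_pos: [0.5198, -0.0825, 0.0319]
orientation: [2.223, 2.22, 0.0]
force: [0.7, -0.6, -1.0]
opening: 0.0117
gripper_force: 10.0
```

Emit:
arm_command([
  {"x": 0, "y": 0, "z": 0.06, "rx": 0, "ry": 0, "rz": 0, "claw": 255},
  {"x": 0, "y": 0, "z": 0.14, "rx": 0, "ry": 0, "rz": 0, "claw": 255},
  {"x": 0.006, "y": 0.07, "z": 0.2, "rx": 0, "ry": 0, "rz": 0, "claw": 255},
  {"x": 0.006, "y": 0.15, "z": 0.2, "rx": 0, "ry": 0, "rz": 0, "claw": 255},
  {"x": 0.006, "y": 0.23, "z": 0.2, "rx": 0, "ry": 0, "rz": 0, "claw": 255},
  {"x": 0.006, "y": 0.31, "z": 0.2, "rx": 0, "ry": 0, "rz": 0, "claw": 255},
  {"x": 0.006, "y": 0.39, "z": 0.2, "rx": 0, "ry": 0, "rz": 0, "claw": 255},
  {"x": 0.006, "y": 0.47, "z": 0.2, "rx": 0, "ry": 0, "rz": 0, "claw": 255},
  {"x": 0.006, "y": 0.54, "z": 0.2, "rx": 0, "ry": 0, "rz": 0, "claw": 255},
  {"x": 0.006, "y": 0.599, "z": 0.2, "rx": 0, "ry": 0, "rz": 0, "claw": 255},
])

```text
t: 3.53
tool_pos: [0.5221, 0.2196, 0.1319]
orientation: [-2.221, -2.221, -0.0]
force: [0.6, 0.2, -0.9]
opening: 0.0117
gripper_force: 10.0
```

Emit:
arm_command([
  {"x": 0, "y": 0, "z": -0.07, "rx": 0, "ry": 0, "rz": 0, "claw": 255},
  {"x": 0, "y": 0, "z": -0.07, "rx": 0, "ry": 0, "rz": 0, "claw": 255},
  {"x": 0, "y": 0, "z": -0.07, "rx": 0, "ry": 0, "rz": 0, "claw": 255},
])

```text
t: 3.78
tool_pos: [0.5204, 0.2166, 0.0946]
orientation: [-2.22, -2.22, 0.008]
force: [-0.1, 0.2, -0.3]
opening: 0.0117
gripper_force: 10.0
```

```bash
python3 - <<'E'
from comp import *
P=[]
for i in range(5): cam('side'); P.append(robot.read_state()['tool_pos'])
cam('top')
print(np.mean(P,0),np.std(P,0),robot.read_state()['force'],robot.read_state()['wrist_torque'])
comp([('side',325,310,45,580),('top',243,248,45,20)],'pics/c2.png')
g=cv2.imread('pics/c2.png')[:580];
comp([('side',325,310,45,400),('top',243,248,45,400)],'pics/c2.png')
g=cv2.imread('pics/c2.png'); cv2.imwrite('pics/c2.png',np.hstack([g[:400],g[400:]]))
# disc colour ellipse from side
p=np.load('side.npz')['p'].astype(int); m=(p[...,0]-p[...,2]>50)&(p[...,0]<235)&(p[...,1]<150); m[:270]=0;m[350:]=0;m[:,:295]=0;m[:,355:]=0
c=np.argwhere(m); print(len(c),c.min(0),c.max(0),c.mean(0))
E
```

```text
[0.52320868 0.21644343 0.09785438] [7.71736679e-04 2.48128828e-05 8.33709024e-04] [-0.37091659 -0.59438052 -0.32320896] [-0.06186371 -0.10124857 -0.02274351]Traceback (most recent call last):
  File "<stdin>", line 6, in <module>
  File "comp.py", line 10, in comp
    h=len(t)//2; cv2.imwrite(out,np.vstack([np.hstack(t[:h]),np.hstack(t[h:])]))
                                 ~~~~~~~~~^^^^^^^^^^^^^^^^^^^^^^^^^^^^^^^^^^^^^
    return _nx.concatenate(arrs, 0, dtype=dtype, casting=casting)
           ~~~~~~~~~~~~~~~^^^^^^^^^^^^^^^^^^^^^^^^^^^^^^^^^^^^^^^
ValueError: all the input array dimensions except for the concatenation axis must match exactly, but along dimension 1, the array at index 0 has size 580 and the array at index 1 has size 20
```

```bash
python3 - <<'E'
from comp import *
comp([('side',325,310,45,400),('top',243,248,45,400)],'pics/c2.png')
g=cv2.imread('pics/c2.png'); cv2.imwrite('pics/c2.png',np.hstack([g[:400],g[400:]]))
p=np.load('side.npz')['p'].astype(int); m=(p[...,0]-p[...,2]>50)&(p[...,1]<150); m[:270]=0;m[340:]=0;m[:,:295]=0;m[:,338:]=0
c=np.argwhere(m); print(len(c),c.min(0),c.max(0),c.mean(0))
E
```

```text
114 [270 313] [314 333] [306.4122807 322.5      ]
```

View pics/c2.png

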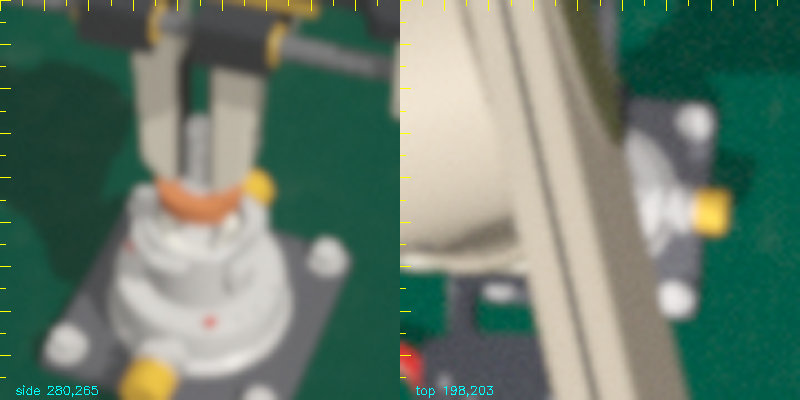

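In the side crop the orange disc is centred left to right over the neck: disc middle at crop x≈201, neck edges about 133 and 268. The top view is hidden by the arm. I'll lower it slowly with a light grip, so that it slips before it presses hard.

Emit:
arm_command([
  {"x": 0, "y": 0, "z": -0.004, "rx": 0, "ry": 0, "rz": 0, "claw": 255},
  {"x": 0, "y": 0, "z": -0.008, "rx": 0, "ry": 0, "rz": 0, "claw": 255},
  {"x": 0, "y": 0, "z": -0.01, "rx": 0, "ry": 0, "rz": 0, "claw": 255},
  {"x": 0, "y": 0, "z": -0.012, "rx": 0, "ry": 0, "rz": 0, "claw": 255},
  {"x": 0, "y": 0, "z": -0.014, "rx": 0, "ry": 0, "rz": 0, "claw": 255},
  {"x": 0, "y": 0, "z": -0.016, "rx": 0, "ry": 0, "rz": 0, "claw": 255},
  {"x": 0, "y": 0, "z": -0.018, "rx": 0, "ry": 0, "rz": 0, "claw": 255},
  {"x": 0, "y": 0, "z": -0.02, "rx": 0, "ry": 0, "rz": 0, "claw": 255},
  {"x": 0, "y": 0, "z": -0.02, "rx": 0, "ry": 0, "rz": 0, "claw": 255},
], squeeze=6)

```text
t: 4.83
tool_pos: [0.5227, 0.217, 0.0867]
orientation: [-2.222, -2.22, 0.0]
force: [0.2, -0.2, -1.4]
opening: 0.0118
gripper_force: 6.0
```

```bash
cat > st.py <<'E'
from h import *
S=[]
for i in range(6): robot.read_camera('side'); S.append(robot.read_state())
for k in('tool_pos','force','wrist_torque','opening','gripper_force','q'): print(k,np.mean([s[k] for s in S],0).round(4),np.std([s[k] for s in S],0).round(4))
print(S[-1]['t'])
E
python3 st.py
```

```text
tool_pos [0.5228 0.217  0.0869] [0.     0.     0.0001]
force [ 0.0147  0.2142 -1.0178] [0.4757 0.4882 0.484 ]
wrist_torque [-0.0348 -0.0915  0.001 ] [0.0281 0.0245 0.042 ]
opening 0.0117 0.0002
gripper_force 5.9992 0.0
q [ 0.3029  0.1568  1.7334 -0.      1.2514  0.3039] [0.     0.0001 0.0001 0.     0.0001 0.    ]
5.1333
```

Emit:
arm_command([
  {"x": 0, "y": 0, "z": -0.002, "rx": 0, "ry": 0, "rz": 0, "claw": 255},
  {"x": 0, "y": 0, "z": -0.004, "rx": 0, "ry": 0, "rz": 0, "claw": 255},
  {"x": 0, "y": 0, "z": -0.005, "rx": 0, "ry": 0, "rz": 0, "claw": 255},
  {"x": 0, "y": 0, "z": -0.006, "rx": 0, "ry": 0, "rz": 0, "claw": 255},
  {"x": 0, "y": 0, "z": -0.006, "rx": 0, "ry": 0, "rz": 0, "claw": 255},
])

```text
t: 5.55
tool_pos: [0.5228, 0.217, 0.0838]
orientation: [-2.223, -2.22, 0.0]
force: [0.1, -0.6, -0.9]
opening: 0.0112
gripper_force: 6.0
```

```bash
python3 st.py
```

```text
tool_pos [0.5228 0.217  0.0839] [0. 0. 0.]
force [ 0.5472  0.4363 -0.9933] [0.3826 0.3738 0.2917]
wrist_torque [ 0.0006 -0.138  -0.017 ] [0.0108 0.0266 0.0238]
opening 0.0118 0.0002
gripper_force 5.9991 0.0
q [ 0.3029  0.1604  1.7354 -0.      1.2458  0.3039] [0. 0. 0. 0. 0. 0.]
5.85
```

Emit:
arm_command([
  {"x": 0, "y": 0, "z": -0.001, "rx": 0, "ry": 0, "rz": 0, "claw": 255},
  {"x": 0, "y": 0, "z": -0.002, "rx": 0, "ry": 0, "rz": 0, "claw": 255},
  {"x": 0, "y": 0, "z": -0.003, "rx": 0, "ry": 0, "rz": 0, "claw": 255},
  {"x": 0, "y": 0, "z": -0.004, "rx": 0, "ry": 0, "rz": 0, "claw": 255},
  {"x": 0, "y": 0, "z": -0.004, "rx": 0, "ry": 0, "rz": 0, "claw": 255},
])

```text
t: 6.27
tool_pos: [0.5227, 0.217, 0.0818]
orientation: [-2.223, -2.22, 0.0]
force: [0.1, 0.7, 0.0]
opening: 0.0116
gripper_force: 6.0
```

```bash
python3 st.py
```

```text
tool_pos [0.5227 0.217  0.0819] [0. 0. 0.]
force [ 0.2159 -0.0341 -1.0078] [0.2636 0.2552 0.636 ]
wrist_torque [-0.0215 -0.1352 -0.0089] [0.0147 0.027  0.0206]
opening 0.0118 0.0002
gripper_force 5.999 0.0001
q [0.3029 0.1628 1.7368 0.     1.2421 0.3039] [0. 0. 0. 0. 0. 0.]
6.5667
```

Emit:
arm_command([
  {"x": 0, "y": 0, "z": -0.001, "rx": 0, "ry": 0, "rz": 0, "claw": 255},
  {"x": 0, "y": 0, "z": -0.002, "rx": 0, "ry": 0, "rz": 0, "claw": 255},
  {"x": 0, "y": 0, "z": -0.003, "rx": 0, "ry": 0, "rz": 0, "claw": 255},
  {"x": 0, "y": 0, "z": -0.003, "rx": 0, "ry": 0, "rz": 0, "claw": 255},
])

```text
t: 6.9
tool_pos: [0.523, 0.2171, 0.0815]
orientation: [2.222, 2.22, 0.001]
force: [-2.7, -1.6, 7.0]
opening: 0.0116
gripper_force: 6.0
```

```bash
python3 st.py
```

```text
tool_pos [0.523  0.2171 0.0815] [0. 0. 0.]
force [-3.4497 -1.1294  7.8959] [0.2913 0.2628 0.4765]
wrist_torque [-0.2312  0.584  -0.0236] [0.0159 0.0195 0.0215]
opening 0.0117 0.0002
gripper_force 6.0096 0.0
q [0.3029 0.1634 1.7368 0.     1.2408 0.3039] [0. 0. 0. 0. 0. 0.]
7.2
```

Emit:
arm_command([
  {"x": -0.0006, "y": -0.0002, "z": 0.0008, "rx": 0, "ry": 0, "rz": 0, "claw": 255},
  {"x": -0.0008, "y": -0.0003, "z": 0.0014, "rx": 0, "ry": 0, "rz": 0, "claw": 255},
  {"x": -0.0008, "y": -0.0003, "z": 0.0014, "rx": 0, "ry": 0, "rz": 0, "claw": 255},
])

```text
t: 7.45
tool_pos: [0.5228, 0.217, 0.0816]
orientation: [2.222, 2.22, 0.002]
force: [-0.7, 0.7, 3.0]
opening: 0.0118
gripper_force: 6.0
```

```bash
python3 st.py
```

```text
tool_pos [0.5228 0.217  0.0816] [0. 0. 0.]
force [0.5996 0.2281 3.8709] [0.5873 0.3984 0.7272]
wrist_torque [ 0.0283 -0.1775 -0.0033] [0.0329 0.0385 0.0192]
opening 0.0118 0.0003
gripper_force 6.0002 0.0
q [0.3028 0.1623 1.7379 0.     1.2403 0.3039] [0. 0. 0. 0. 0. 0.]
7.75
```

Emit:
arm_command([
  {"x": 0, "y": 0, "z": 0, "rx": 0, "ry": 0, "rz": 0, "claw": 215},
  {"x": 0, "y": 0, "z": 0, "rx": 0, "ry": 0, "rz": 0, "claw": 180},
  {"x": 0, "y": 0, "z": 0, "rx": 0, "ry": 0, "rz": 0, "claw": 160},
  {"x": 0, "y": 0, "z": 0, "rx": 0, "ry": 0, "rz": 0, "claw": 150},
  {"x": 0, "y": 0, "z": 0.06, "rx": 0, "ry": 0, "rz": 0, "claw": 100},
  {"x": 0, "y": 0, "z": 0.14, "rx": 0, "ry": 0, "rz": 0, "claw": 36},
  {"x": 0, "y": -0.06, "z": 0.18, "rx": 0, "ry": 0, "rz": 0, "claw": 36},
  {"x": 0, "y": -0.14, "z": 0.18, "rx": 0, "ry": 0, "rz": 0, "claw": 36},
  {"x": 0, "y": -0.22, "z": 0.18, "rx": 0, "ry": 0, "rz": 0, "claw": 36},
  {"x": 0, "y": -0.3, "z": 0.18, "rx": 0, "ry": 0, "rz": 0, "claw": 36},
])

```text
t: 8.58
tool_pos: [0.5223, 0.0656, 0.1717]
orientation: [2.22, 2.221, 0.001]
force: [1.1, -0.1, -0.0]
opening: 0.0701
gripper_force: 0.0
```

Emit:
arm_command([
  {"x": -0.02, "y": -0.08, "z": 0, "rx": 0, "ry": 0, "rz": 0.02, "claw": 36},
  {"x": -0.04, "y": -0.16, "z": 0, "rx": 0, "ry": 0, "rz": 0.02, "claw": 36},
  {"x": -0.05, "y": -0.24, "z": 0, "rx": 0, "ry": 0, "rz": 0.02, "claw": 36},
  {"x": -0.06, "y": -0.32, "z": 0, "rx": 0, "ry": 0, "rz": 0.02, "claw": 36},
  {"x": -0.07, "y": -0.4, "z": 0, "rx": 0, "ry": 0, "rz": 0.02, "claw": 36},
  {"x": -0.08, "y": -0.48, "z": 0, "rx": 0, "ry": 0, "rz": 0.02, "claw": 36},
  {"x": -0.0914, "y": -0.55, "z": 0, "rx": 0, "ry": 0, "rz": 0.02, "claw": 36},
  {"x": -0.0914, "y": -0.5926, "z": 0, "rx": 0, "ry": 0, "rz": 0.02, "claw": 36},
  {"x": -0.0914, "y": -0.5926, "z": 0, "rx": 0, "ry": 0, "rz": 0.02, "claw": 36},
])

```text
t: 9.33
tool_pos: [0.4757, -0.2335, 0.171]
orientation: [2.182, 2.259, -0.002]
force: [0.7, 0.5, -0.2]
opening: 0.0799
gripper_force: 0.0
```

```bash
python3 st.py; python3 - <<'E'
from comp import *
for n in('side','top'): cam(n)
comp([('side',325,310,45,400),('top',243,248,35,400)],'pics/c3.png')
g=cv2.imread('pics/c3.png'); cv2.imwrite('pics/c3.png',np.hstack([g[:400],g[400:]]))
E
```

```text
tool_pos [ 0.4765 -0.2291  0.1708] [0.0003 0.0011 0.0001]
force [0.1632 0.4596 0.5185] [0.5134 0.4295 0.4201]
wrist_torque [-0.0304 -0.0878 -0.0101] [0.0286 0.0186 0.0302]
opening 0.0798 0.0001
gripper_force 0.0 0.0
q [-5.4540e-01 -2.4300e-02  1.7622e+00  3.0000e-04  1.4044e+00 -5.8390e-01] [0.002  0.0007 0.0006 0.0002 0.0001 0.0003]
9.6333
```

View pics/c3.png

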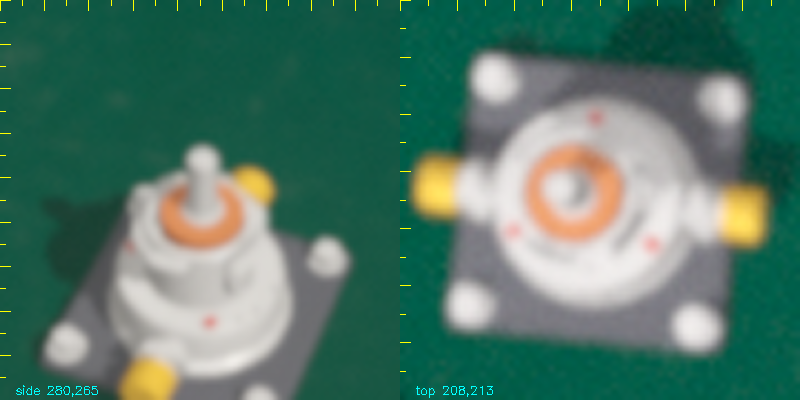

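The disc sits concentric in the mouth, at top crop (575,193), with the stem upright in both views. Now descend on the ring and grip it across its outside diameter.

Emit:
arm_command([
  {"x": 0, "y": 0, "z": -0.08, "rx": 0, "ry": 0, "rz": 0, "claw": 36},
  {"x": 0, "y": 0, "z": -0.16, "rx": 0, "ry": 0, "rz": 0, "claw": 36},
  {"x": 0, "y": 0, "z": -0.22, "rx": 0, "ry": 0, "rz": 0, "claw": 36},
  {"x": 0, "y": 0, "z": -0.26, "rx": 0, "ry": 0, "rz": 0, "claw": 36},
  {"x": 0, "y": 0, "z": -0.28, "rx": 0, "ry": 0, "rz": 0, "claw": 36},
  {"x": 0, "y": 0, "z": -0.3, "rx": 0, "ry": 0, "rz": 0, "claw": 36},
  {"x": 0, "y": 0, "z": -0.3, "rx": 0, "ry": 0, "rz": 0, "claw": 36},
  {"x": 0, "y": 0, "z": -0.3, "rx": 0, "ry": 0, "rz": 0, "claw": 70},
  {"x": 0, "y": 0, "z": -0.3, "rx": 0, "ry": 0, "rz": 0, "claw": 120},
  {"x": 0, "y": 0, "z": -0.3, "rx": 0, "ry": 0, "rz": 0, "claw": 160},
], squeeze=30)

```text
t: 10.57
tool_pos: [0.4779, -0.2302, 0.0229]
orientation: [2.176, 2.262, 0.001]
force: [-0.4, -0.7, -0.3]
opening: 0.0641
gripper_force: 0.0
```

Emit:
arm_command([
  {"x": 0, "y": 0, "z": 0, "rx": 0, "ry": 0, "rz": 0, "claw": 255},
  {"x": 0, "y": 0, "z": 0, "rx": 0, "ry": 0, "rz": 0, "claw": 255},
  {"x": 0, "y": 0, "z": 0, "rx": 0, "ry": 0, "rz": 0, "claw": 255},
])

```text
t: 10.82
tool_pos: [0.4779, -0.2302, 0.0228]
orientation: [2.176, 2.262, 0.001]
force: [0.4, 0.5, 6.5]
opening: 0.0633
gripper_force: 30.0
```

```bash
python3 st.py
```

```text
tool_pos [ 0.4779 -0.2302  0.0229] [0. 0. 0.]
force [-0.2107  0.9645  6.2063] [0.3863 0.1992 0.2958]
wrist_torque [0.0804 0.1107 0.0235] [0.0309 0.0233 0.0243]
opening 0.063 0.0001
gripper_force 30.0053 0.0
q [-5.4560e-01  1.5140e-01  1.8704e+00  1.0000e-04  1.1169e+00 -5.8460e-01] [0. 0. 0. 0. 0. 0.]
11.1167
```

Emit:
arm_command([
  {"x": 0, "y": 0, "z": 0.06, "rx": 0, "ry": 0, "rz": 0, "claw": 255},
  {"x": 0, "y": 0, "z": 0.14, "rx": 0, "ry": 0, "rz": -0.02, "claw": 255},
  {"x": 0, "y": 0.06, "z": 0.2, "rx": 0, "ry": 0, "rz": -0.04, "claw": 255},
  {"x": 0.02, "y": 0.13, "z": 0.24, "rx": 0, "ry": 0, "rz": -0.0635, "claw": 255},
  {"x": 0.04, "y": 0.21, "z": 0.24, "rx": 0, "ry": 0, "rz": -0.0635, "claw": 255},
  {"x": 0.06, "y": 0.29, "z": 0.24, "rx": 0, "ry": 0, "rz": -0.0635, "claw": 255},
  {"x": 0.08, "y": 0.37, "z": 0.24, "rx": 0, "ry": 0, "rz": -0.0635, "claw": 255},
  {"x": 0.0918, "y": 0.45, "z": 0.24, "rx": 0, "ry": 0, "rz": -0.0635, "claw": 255},
  {"x": 0.0918, "y": 0.53, "z": 0.24, "rx": 0, "ry": 0, "rz": -0.0635, "claw": 255},
  {"x": 0.0918, "y": 0.61, "z": 0.24, "rx": 0, "ry": 0, "rz": -0.0635, "claw": 255},
])

```text
t: 11.95
tool_pos: [0.5223, 0.0775, 0.1413]
orientation: [2.317, 2.121, 0.0]
force: [0.4, 0.0, -2.3]
opening: 0.0633
gripper_force: 30.0
```

Emit:
arm_command([
  {"x": 0, "y": 0.08, "z": 0, "rx": 0, "ry": 0, "rz": 0, "claw": 255},
  {"x": 0, "y": 0.16, "z": 0, "rx": 0, "ry": 0, "rz": 0, "claw": 255},
  {"x": 0, "y": 0.23, "z": 0, "rx": 0, "ry": 0, "rz": 0, "claw": 255},
  {"x": 0, "y": 0.27, "z": 0, "rx": 0, "ry": 0, "rz": 0, "claw": 255},
  {"x": 0, "y": 0.2832, "z": 0, "rx": 0, "ry": 0, "rz": 0, "claw": 255},
  {"x": 0, "y": 0.2832, "z": 0, "rx": 0, "ry": 0, "rz": 0, "claw": 255},
  {"x": 0, "y": 0.2832, "z": -0.02, "rx": 0, "ry": 0, "rz": 0, "claw": 255},
  {"x": 0, "y": 0.2832, "z": -0.02, "rx": 0, "ry": 0, "rz": 0, "claw": 255},
])

```text
t: 12.62
tool_pos: [0.5217, 0.2155, 0.129]
orientation: [-2.318, -2.12, 0.004]
force: [-0.3, -0.4, -3.5]
opening: 0.0629
gripper_force: 30.0
```

```bash
python3 st.py; python3 - <<'E'
from comp import *
for n in('side','top'): cam(n)
comp([('side',325,290,50,400),('top',243,248,45,400)],'pics/c4.png')
g=cv2.imread('pics/c4.png'); cv2.imwrite('pics/c4.png',np.hstack([g[:400],g[400:]]))
E
```

```text
tool_pos [0.5224 0.2159 0.1306] [0.0004 0.0004 0.0007]
force [ 0.0353 -0.1352 -2.2958] [0.3552 0.3906 0.3331]
wrist_torque [-0.0327 -0.0737 -0.007 ] [0.0178 0.0347 0.0299]
opening 0.063 0.0002
gripper_force 29.9984 0.0001
q [ 3.0130e-01  1.0930e-01  1.7007e+00 -2.0000e-04  1.3327e+00  3.9090e-01] [0.0004 0.0004 0.0009 0.0001 0.0002 0.0002]
12.9167
```

View pics/c4.png

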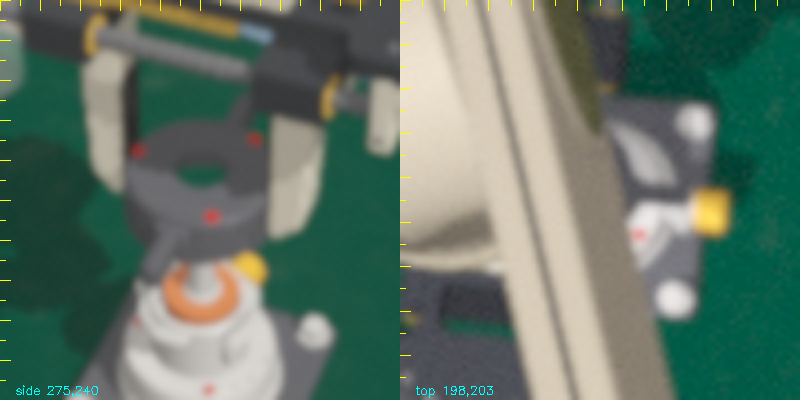

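The ring hangs level over the stem, and its front red dot at side crop (211,216) stands over the pot's dot at (209,390). A numeric check with the ring dots follows.

```bash
python3 - <<'E'
from dots import *
for z in(.134,.135,.136): fit('side',[(275+138/4,240+151/4),(275+255/4,240+140/4),(275+211/4,240+216/4)],z,'ring')
print(w('side',*cen('side',275+209/4,240+390/4),z=.030))
E
```

```text
ring side [0.5239 0.2167] r [0.0286 0.0282 0.0284] ang [  -5.2 -125.1  115.5]
ring side [0.5236 0.2177] r [0.0285 0.0282 0.0284] ang [  -5.2 -125.1  115.5]
ring side [0.5233 0.2187] r [0.0285 0.0281 0.0283] ang [  -5.2 -125.1  115.5]
[0.51183023 0.24412986 0.03      ]
```

Emit:
arm_command([
  {"x": 0, "y": 0, "z": -0.02, "rx": 0, "ry": 0, "rz": 0, "claw": 255},
  {"x": 0, "y": 0, "z": -0.05, "rx": 0, "ry": 0, "rz": 0, "claw": 255},
  {"x": 0, "y": 0, "z": -0.07, "rx": 0, "ry": 0, "rz": 0, "claw": 255},
  {"x": 0, "y": 0, "z": -0.08, "rx": 0, "ry": 0, "rz": 0, "claw": 255},
  {"x": 0, "y": 0, "z": -0.08, "rx": 0, "ry": 0, "rz": 0, "claw": 255},
])

```text
t: 13.43
tool_pos: [0.5211, 0.2167, 0.0889]
orientation: [-2.316, -2.121, 0.005]
force: [-0.0, -1.2, -2.2]
opening: 0.063
gripper_force: 30.0
```

```bash
python3 st.py
```

```text
tool_pos [0.5228 0.2173 0.0914] [0.0005 0.0001 0.0007]
force [ 0.2402 -0.3891 -2.4109] [0.5666 0.3685 0.3258]
wrist_torque [-0.026  -0.0709 -0.0023] [0.0176 0.0181 0.0179]
opening 0.063 0.0002
gripper_force 29.9985 0.0001
q [0.3033 0.1515 1.7305 0.     1.2593 0.3912] [0.     0.0007 0.0007 0.     0.0001 0.    ]
13.7333
```

Emit:
arm_command([
  {"x": 0, "y": 0, "z": -0.006, "rx": 0, "ry": 0, "rz": 0, "claw": 255},
  {"x": 0, "y": 0, "z": -0.012, "rx": 0, "ry": 0, "rz": 0, "claw": 255},
  {"x": 0, "y": 0, "z": -0.016, "rx": 0, "ry": 0, "rz": 0, "claw": 255},
  {"x": 0, "y": 0, "z": -0.02, "rx": 0, "ry": 0, "rz": 0, "claw": 255},
  {"x": 0, "y": 0, "z": -0.023, "rx": 0, "ry": 0, "rz": 0, "claw": 255},
  {"x": 0, "y": 0, "z": -0.026, "rx": 0, "ry": 0, "rz": 0, "claw": 255},
  {"x": 0, "y": 0, "z": -0.028, "rx": 0, "ry": 0, "rz": 0, "claw": 255},
  {"x": 0, "y": 0, "z": -0.03, "rx": 0, "ry": 0, "rz": 0, "claw": 255},
  {"x": 0, "y": 0, "z": -0.03, "rx": 0, "ry": 0, "rz": 0, "claw": 255},
], squeeze=15)

```text
t: 14.48
tool_pos: [0.5224, 0.2171, 0.0759]
orientation: [-2.317, -2.122, 0.0]
force: [-0.5, 0.1, -2.5]
opening: 0.0631
gripper_force: 15.0
```

```bash
python3 st.py
```

```text
tool_pos [0.5226 0.2172 0.0762] [0.0001 0.     0.0001]
force [ 0.2964  0.2075 -2.7318] [0.4995 0.7197 0.3287]
wrist_torque [-0.0264 -0.0696  0.0142] [0.0373 0.0202 0.0157]
opening 0.0633 0.0003
gripper_force 14.9985 0.0001
q [ 0.3033  0.1694  1.7407 -0.      1.2314  0.3912] [0.     0.0001 0.0001 0.     0.     0.    ]
14.7833
```

Emit:
arm_command([
  {"x": 0, "y": 0, "z": -0.002, "rx": 0, "ry": 0, "rz": 0, "claw": 255},
  {"x": 0, "y": 0, "z": -0.004, "rx": 0, "ry": 0, "rz": 0, "claw": 255},
  {"x": 0, "y": 0, "z": -0.006, "rx": 0, "ry": 0, "rz": 0, "claw": 255},
  {"x": 0, "y": 0, "z": -0.008, "rx": 0, "ry": 0, "rz": 0, "claw": 255},
  {"x": 0, "y": 0, "z": -0.01, "rx": 0, "ry": 0, "rz": 0, "claw": 255},
  {"x": 0, "y": 0, "z": -0.012, "rx": 0, "ry": 0, "rz": 0, "claw": 255},
  {"x": 0, "y": 0, "z": -0.014, "rx": 0, "ry": 0, "rz": 0, "claw": 255},
  {"x": 0, "y": 0, "z": -0.016, "rx": 0, "ry": 0, "rz": 0, "claw": 255},
  {"x": 0, "y": 0, "z": -0.016, "rx": 0, "ry": 0, "rz": 0, "claw": 255},
])

```text
t: 15.53
tool_pos: [0.5224, 0.2171, 0.0678]
orientation: [-2.317, -2.121, 0.001]
force: [0.5, -0.6, -2.3]
opening: 0.0631
gripper_force: 15.0
```

```bash
python3 st.py
```

```text
tool_pos [0.5226 0.2172 0.0681] [0.0001 0.     0.0001]
force [ 0.5208  0.095  -2.2941] [0.5207 0.2802 0.4842]
wrist_torque [-0.0447 -0.0809 -0.0147] [0.0262 0.0364 0.0195]
opening 0.0631 0.0003
gripper_force 14.9986 0.0
q [0.3032 0.1794 1.7455 0.     1.2167 0.3913] [0.     0.0001 0.0001 0.     0.     0.    ]
15.8333
```

Emit:
arm_command([
  {"x": 0, "y": 0, "z": -0.001, "rx": 0, "ry": 0, "rz": 0, "claw": 255},
  {"x": 0, "y": 0, "z": -0.002, "rx": 0, "ry": 0, "rz": 0, "claw": 255},
  {"x": 0, "y": 0, "z": -0.003, "rx": 0, "ry": 0, "rz": 0, "claw": 255},
  {"x": 0, "y": 0, "z": -0.004, "rx": 0, "ry": 0, "rz": 0, "claw": 255},
  {"x": 0, "y": 0, "z": -0.005, "rx": 0, "ry": 0, "rz": 0, "claw": 255},
  {"x": 0, "y": 0, "z": -0.005, "rx": 0, "ry": 0, "rz": 0, "claw": 255},
], squeeze=8)

```text
t: 16.33
tool_pos: [0.5225, 0.2171, 0.0655]
orientation: [-2.317, -2.122, 0.0]
force: [0.3, -0.0, -2.1]
opening: 0.0632
gripper_force: 8.0
```

```bash
python3 st.py
```

```text
tool_pos [0.5226 0.2172 0.0656] [0. 0. 0.]
force [ 0.2256 -0.1104 -2.026 ] [0.4388 0.7629 0.6135]
wrist_torque [-0.0383 -0.0717 -0.0113] [0.0132 0.0417 0.019 ]
opening 0.0632 0.0002
gripper_force 7.9986 0.0
q [0.3033 0.1826 1.7469 0.     1.2121 0.3913] [0.     0.0001 0.     0.     0.     0.    ]
16.6333
```

Emit:
arm_command([
  {"x": 0, "y": 0, "z": -0.0008, "rx": 0, "ry": 0, "rz": 0, "claw": 255},
  {"x": 0, "y": 0, "z": -0.0016, "rx": 0, "ry": 0, "rz": 0, "claw": 255},
  {"x": 0, "y": 0, "z": -0.0024, "rx": 0, "ry": 0, "rz": 0, "claw": 255},
  {"x": 0, "y": 0, "z": -0.0024, "rx": 0, "ry": 0, "rz": 0, "claw": 255},
])

```text
t: 16.97
tool_pos: [0.5226, 0.2172, 0.0646]
orientation: [2.317, 2.122, 0.0]
force: [-0.2, -0.8, -0.4]
opening: 0.0631
gripper_force: 8.0
```

```bash
python3 st.py
```

```text
tool_pos [0.5226 0.2172 0.0646] [0. 0. 0.]
force [-0.9535 -0.0484  0.4461] [0.2963 0.3085 0.3287]
wrist_torque [-0.1232  0.0982  0.0091] [0.0164 0.0325 0.0241]
opening 0.0634 0.0002
gripper_force 7.9997 0.0002
q [ 0.3033  0.1839  1.7475 -0.      1.2101  0.3913] [0. 0. 0. 0. 0. 0.]
17.2667
```

The ring has just come to rest on the disc at the predicted height, with force z going from −2.1 to +0.4 N. Now turn clockwise with the light grip, which slips below the limiting moment.

Emit:
arm_command([
  {"x": 0, "y": 0, "z": 0, "rx": 0, "ry": 0, "rz": -0.02, "claw": 255},
  {"x": 0, "y": 0, "z": 0, "rx": 0, "ry": 0, "rz": -0.04, "claw": 255},
  {"x": 0, "y": 0, "z": 0, "rx": 0, "ry": 0, "rz": -0.06, "claw": 255},
  {"x": 0, "y": 0, "z": 0, "rx": 0, "ry": 0, "rz": -0.08, "claw": 255},
  {"x": 0, "y": 0, "z": 0, "rx": 0, "ry": 0, "rz": -0.1, "claw": 255},
  {"x": 0, "y": 0, "z": 0, "rx": 0, "ry": 0, "rz": -0.12, "claw": 255},
  {"x": 0, "y": 0, "z": 0, "rx": 0, "ry": 0, "rz": -0.14, "claw": 255},
  {"x": 0, "y": 0, "z": 0, "rx": 0, "ry": 0, "rz": -0.16, "claw": 255},
  {"x": 0, "y": 0, "z": 0, "rx": 0, "ry": 0, "rz": -0.18, "claw": 255},
  {"x": 0, "y": 0, "z": 0, "rx": 0, "ry": 0, "rz": -0.2, "claw": 255},
])

```text
t: 18.1
tool_pos: [0.5229, 0.2173, 0.0646]
orientation: [2.694, 1.616, 0.001]
force: [0.0, 0.1, -0.4]
opening: 0.0634
gripper_force: 8.0
```

```bash
python3 st.py
```

```text
tool_pos [0.5229 0.2173 0.0646] [0. 0. 0.]
force [ 0.5613  0.2392 -0.4382] [0.2622 0.6851 0.3874]
wrist_torque [-0.0016 -0.1915 -0.0054] [0.0143 0.0397 0.0243]
opening 0.0633 0.0002
gripper_force 7.9994 0.0004
q [3.0330e-01 1.8410e-01 1.7473e+00 1.0000e-04 1.2095e+00 7.9140e-01] [0.     0.     0.     0.     0.0001 0.0022]
18.4
```

Emit:
arm_command([
  {"x": 0, "y": 0, "z": 0, "rx": 0, "ry": 0, "rz": -0.015, "claw": 255},
  {"x": 0, "y": 0, "z": 0, "rx": 0, "ry": 0, "rz": -0.03, "claw": 255},
  {"x": 0, "y": 0, "z": 0, "rx": 0, "ry": 0, "rz": -0.045, "claw": 255},
  {"x": 0, "y": 0, "z": 0, "rx": 0, "ry": 0, "rz": -0.06, "claw": 255},
  {"x": 0, "y": 0, "z": 0, "rx": 0, "ry": 0, "rz": -0.075, "claw": 255},
  {"x": 0, "y": 0, "z": 0, "rx": 0, "ry": 0, "rz": -0.09, "claw": 255},
  {"x": 0, "y": 0, "z": 0, "rx": 0, "ry": 0, "rz": -0.1, "claw": 255},
  {"x": 0, "y": 0, "z": 0, "rx": 0, "ry": 0, "rz": -0.1, "claw": 255},
])

```text
t: 19.07
tool_pos: [0.5227, 0.2172, 0.0646]
orientation: [2.841, 1.341, 0.0]
force: [0.1, 0.5, 0.7]
opening: 0.0631
gripper_force: 8.0
```

```bash
python3 st.py
```

```text
tool_pos [0.5227 0.2172 0.0646] [0. 0. 0.]
force [-0.0158 -0.1906  1.7316] [0.3596 0.4125 0.578 ]
wrist_torque [-0.0205 -0.0411 -0.0277] [0.0342 0.0252 0.0233]
opening 0.0632 0.0001
gripper_force 8.0001 0.0001
q [0.3032 0.184  1.7474 0.     1.2099 0.9904] [0.     0.     0.     0.     0.     0.0002]
19.3667
```

Emit:
arm_command([
  {"x": 0, "y": 0, "z": 0, "rx": 0, "ry": 0, "rz": -0.015, "claw": 255},
  {"x": 0, "y": 0, "z": 0, "rx": 0, "ry": 0, "rz": -0.03, "claw": 255},
  {"x": 0, "y": 0, "z": 0, "rx": 0, "ry": 0, "rz": -0.045, "claw": 255},
  {"x": 0, "y": 0, "z": 0, "rx": 0, "ry": 0, "rz": -0.06, "claw": 255},
  {"x": 0, "y": 0, "z": 0, "rx": 0, "ry": 0, "rz": -0.075, "claw": 255},
  {"x": 0, "y": 0, "z": 0, "rx": 0, "ry": 0, "rz": -0.075, "claw": 255},
])

```text
t: 19.87
tool_pos: [0.5227, 0.2172, 0.0646]
orientation: [-2.934, -1.124, -0.0]
force: [-0.6, -0.1, 2.1]
opening: 0.0631
gripper_force: 8.0
```

```bash
python3 st.py
```

```text
tool_pos [0.5227 0.2172 0.0646] [0. 0. 0.]
force [-0.0314 -0.0894  2.4581] [0.2708 0.4006 0.5349]
wrist_torque [-0.     -0.0252 -0.016 ] [0.044  0.0303 0.0268]
opening 0.0632 0.0001
gripper_force 8.0007 0.0001
q [0.3032 0.184  1.7475 0.     1.2099 1.1404] [0.     0.     0.     0.     0.     0.0002]
20.1667
```

Emit:
arm_command([
  {"x": 0, "y": 0, "z": 0, "rx": 0, "ry": 0, "rz": -0.015, "claw": 255},
  {"x": 0, "y": 0, "z": 0, "rx": 0, "ry": 0, "rz": -0.03, "claw": 255},
  {"x": 0, "y": 0, "z": 0, "rx": 0, "ry": 0, "rz": -0.045, "claw": 255},
  {"x": 0, "y": 0, "z": 0, "rx": 0, "ry": 0, "rz": -0.06, "claw": 255},
  {"x": 0, "y": 0, "z": 0, "rx": 0, "ry": 0, "rz": -0.06, "claw": 255},
])

```text
t: 20.58
tool_pos: [0.5227, 0.2172, 0.0646]
orientation: [2.996, 0.946, 0.0]
force: [0.1, 0.8, 2.7]
opening: 0.0635
gripper_force: 8.0
```

```bash
python3 st.py
```

```text
tool_pos [0.5227 0.2172 0.0646] [0. 0. 0.]
force [-0.0079  0.2859  3.559 ] [0.3976 0.5913 0.5398]
wrist_torque [ 0.0124  0.0202 -0.0373] [0.0231 0.0395 0.0339]
opening 0.0632 0.0001
gripper_force 8.0012 0.0001
q [0.3033 0.184  1.7475 0.     1.2099 1.2603] [0.     0.     0.     0.     0.     0.0002]
20.8833
```

Emit:
arm_command([
  {"x": 0, "y": 0, "z": 0.0003, "rx": 0, "ry": 0, "rz": -0.015, "claw": 255},
  {"x": 0, "y": 0, "z": 0.0003, "rx": 0, "ry": 0, "rz": -0.03, "claw": 255},
  {"x": 0, "y": 0, "z": 0.0003, "rx": 0, "ry": 0, "rz": -0.045, "claw": 255},
  {"x": 0, "y": 0, "z": 0.0003, "rx": 0, "ry": 0, "rz": -0.06, "claw": 255},
  {"x": 0, "y": 0, "z": 0.0003, "rx": 0, "ry": 0, "rz": -0.06, "claw": 255},
])

```text
t: 21.3
tool_pos: [0.5225, 0.2172, 0.0646]
orientation: [-3.047, -0.765, -0.0]
force: [0.8, 1.1, 3.0]
opening: 0.0632
gripper_force: 8.0
```

```bash
python3 st.py
```

```text
tool_pos [0.5225 0.2172 0.0645] [0. 0. 0.]
force [-0.0146  0.6122  2.7342] [0.5387 0.5625 0.6511]
wrist_torque [ 0.0822 -0.0151  0.0041] [0.0282 0.0278 0.0204]
opening 0.0632 0.0002
gripper_force 8.0006 0.0002
q [3.0330e-01 1.8400e-01 1.7476e+00 1.0000e-04 1.2101e+00 1.3803e+00] [0.     0.     0.     0.     0.     0.0002]
21.6
```

Emit:
arm_command([
  {"x": 0, "y": 0, "z": 0, "rx": 0, "ry": 0, "rz": -0.01, "claw": 255},
  {"x": 0, "y": 0, "z": 0, "rx": 0, "ry": 0, "rz": -0.02, "claw": 255},
  {"x": 0, "y": 0, "z": 0, "rx": 0, "ry": 0, "rz": -0.03, "claw": 255},
  {"x": 0, "y": 0, "z": 0, "rx": 0, "ry": 0, "rz": -0.03, "claw": 255},
])

```text
t: 21.93
tool_pos: [0.5224, 0.2172, 0.0645]
orientation: [-3.069, -0.672, 0.0]
force: [0.3, 1.5, 1.4]
opening: 0.0634
gripper_force: 8.0
```

```bash
python3 st.py; python3 - <<'E'
from comp import *
cam('side')
comp([('side',325,310,45,500),('side',325,310,45,500)],'pics/c5.png')
g=cv2.imread('pics/c5.png'); cv2.imwrite('pics/c5.png',g[:500])
E
```

```text
tool_pos [0.5224 0.2172 0.0645] [0. 0. 0.]
force [-0.0705  1.2237  1.5027] [0.2999 0.5506 0.4843]
wrist_torque [0.1567 0.0693 0.0834] [0.0419 0.0264 0.0383]
opening 0.0634 0.0002
gripper_force 8.0001 0.0001
q [3.0330e-01 1.8400e-01 1.7477e+00 1.0000e-04 1.2102e+00 1.4413e+00] [0.     0.     0.     0.     0.     0.0003]
22.2333
```

View pics/c5.png

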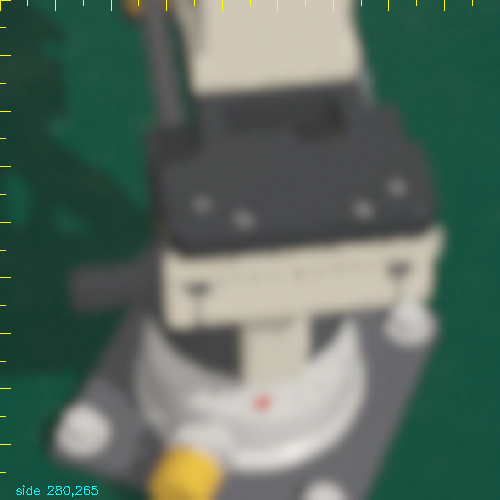

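The wing has swung round to the left (crop (105,285)), so the ring is turning with the gripper, and the moment has started to climb at 0.08 N m. I'll use a firmer grip and small steps from here.

Emit:
arm_command([
  {"x": 0, "y": 0, "z": 0, "rx": 0, "ry": 0, "rz": 0, "claw": 255},
  {"x": 0, "y": 0, "z": 0, "rx": 0, "ry": 0, "rz": -0.005, "claw": 255},
  {"x": 0, "y": 0, "z": 0, "rx": 0, "ry": 0, "rz": -0.01, "claw": 255},
  {"x": 0, "y": 0, "z": 0, "rx": 0, "ry": 0, "rz": -0.01, "claw": 255},
], squeeze=35)

```text
t: 22.62
tool_pos: [0.5224, 0.2172, 0.0645]
orientation: [3.075, 0.642, -0.0]
force: [-1.0, 1.1, 1.1]
opening: 0.0633
gripper_force: 35.0
```

```bash
python3 st.py
```

```text
tool_pos [0.5224 0.2171 0.0645] [0. 0. 0.]
force [-1.1463  1.3685  1.3374] [0.5145 0.5288 0.524 ]
wrist_torque [0.1745 0.2156 0.197 ] [0.032 0.033 0.014]
opening 0.063 0.0002
gripper_force 35.0002 0.0
q [0.3033 0.184  1.7477 0.     1.2102 1.4613] [0.     0.     0.     0.     0.     0.0001]
22.9167
```

Emit:
arm_command([
  {"x": 0, "y": 0, "z": 0, "rx": 0, "ry": 0, "rz": -0.005, "claw": 255},
  {"x": 0, "y": 0, "z": 0, "rx": 0, "ry": 0, "rz": -0.01, "claw": 255},
  {"x": 0, "y": 0, "z": 0, "rx": 0, "ry": 0, "rz": -0.015, "claw": 255},
  {"x": 0, "y": 0, "z": 0, "rx": 0, "ry": 0, "rz": -0.02, "claw": 255},
  {"x": 0, "y": 0, "z": 0, "rx": 0, "ry": 0, "rz": -0.02, "claw": 255},
])

```text
t: 23.33
tool_pos: [0.5225, 0.2172, 0.0644]
orientation: [3.087, 0.581, -0.0]
force: [-0.6, 2.6, -1.3]
opening: 0.0628
gripper_force: 35.0
```

```bash
python3 st.py
```

```text
tool_pos [0.5225 0.2172 0.0644] [0. 0. 0.]
force [ 0.0394  1.9549 -2.1395] [0.4959 0.5675 0.9887]
wrist_torque [0.3336 0.0194 0.4839] [0.0286 0.02   0.0218]
opening 0.063 0.0001
gripper_force 34.9984 0.0003
q [0.3033 0.1841 1.7477 0.     1.2099 1.5012] [0.     0.     0.     0.     0.     0.0001]
23.6333
```

Emit:
arm_command([
  {"x": 0, "y": 0, "z": 0, "rx": 0, "ry": 0, "rz": -0.002, "claw": 255},
  {"x": 0, "y": 0, "z": 0, "rx": 0, "ry": 0, "rz": -0.004, "claw": 255},
  {"x": 0, "y": 0, "z": 0, "rx": 0, "ry": 0, "rz": -0.004, "claw": 255},
])

```text
t: 23.88
tool_pos: [0.5225, 0.2172, 0.0644]
orientation: [3.09, 0.57, -0.0]
force: [0.1, 1.7, -3.8]
opening: 0.063
gripper_force: 35.0
```

```bash
python3 st.py
```

```text
tool_pos [0.5225 0.2172 0.0644] [0. 0. 0.]
force [ 0.6328  2.7635 -4.1129] [0.5659 0.3395 0.5674]
wrist_torque [ 0.4198 -0.1183  0.6642] [0.0355 0.0226 0.0274]
opening 0.063 0.0003
gripper_force 34.9972 0.0002
q [0.3033 0.1841 1.7477 0.     1.21   1.5092] [0. 0. 0. 0. 0. 0.]
24.1833
```

The moment is 0.66 N m, slightly over the 0.5–0.6 target, so I'll relax the twist a little and let go.

Emit:
arm_command([
  {"x": 0, "y": 0, "z": -0.0003, "rx": 0, "ry": 0, "rz": 0.003, "claw": 255},
  {"x": 0, "y": 0, "z": -0.0003, "rx": 0, "ry": 0, "rz": 0.003, "claw": 255},
])

```text
t: 24.35
tool_pos: [0.5225, 0.2171, 0.0644]
orientation: [-3.088, -0.58, 0.0]
force: [0.5, 1.9, -3.1]
opening: 0.0632
gripper_force: 35.0
```

```bash
python3 st.py
```

```text
tool_pos [0.5225 0.2172 0.0644] [0. 0. 0.]
force [ 0.1939  2.4397 -3.6289] [0.2083 0.216  0.5426]
wrist_torque [0.4094 0.03   0.4856] [0.0176 0.0239 0.0324]
opening 0.0631 0.0002
gripper_force 34.9977 0.0001
q [3.0330e-01 1.8410e-01 1.7477e+00 1.0000e-04 1.2100e+00 1.5033e+00] [0. 0. 0. 0. 0. 0.]
24.65
```

Emit:
arm_command([
  {"x": 0, "y": 0, "z": 0, "rx": 0, "ry": 0, "rz": 0, "claw": 70},
  {"x": 0, "y": 0, "z": 0, "rx": 0, "ry": 0, "rz": 0, "claw": 55},
  {"x": 0, "y": 0, "z": 0, "rx": 0, "ry": 0, "rz": 0, "claw": 36},
  {"x": 0, "y": 0, "z": 0, "rx": 0, "ry": 0, "rz": 0, "claw": 36},
  {"x": 0, "y": 0, "z": 0.06, "rx": 0, "ry": 0, "rz": 0, "claw": 36},
  {"x": 0, "y": 0, "z": 0.14, "rx": 0, "ry": 0, "rz": 0, "claw": 36},
  {"x": 0, "y": -0.07, "z": 0.2, "rx": 0, "ry": 0, "rz": 0, "claw": 36},
  {"x": 0, "y": -0.15, "z": 0.2, "rx": 0, "ry": 0, "rz": 0, "claw": 36},
  {"x": -0.02, "y": -0.23, "z": 0.2, "rx": 0, "ry": 0, "rz": 0, "claw": 36},
  {"x": -0.04, "y": -0.31, "z": 0.2, "rx": 0, "ry": 0, "rz": 0, "claw": 36},
])

```text
t: 25.48
tool_pos: [0.5033, 0.0615, 0.1659]
orientation: [3.087, 0.58, 0.004]
force: [1.3, -0.8, 0.2]
opening: 0.0799
gripper_force: 0.0
```

Emit:
arm_command([
  {"x": 0, "y": -0.08, "z": 0, "rx": 0, "ry": 0, "rz": 0, "claw": 36},
  {"x": 0, "y": -0.16, "z": 0, "rx": 0, "ry": 0, "rz": 0, "claw": 36},
  {"x": 0, "y": -0.24, "z": 0, "rx": 0, "ry": 0, "rz": 0, "claw": 36},
  {"x": 0, "y": -0.3, "z": 0, "rx": 0, "ry": 0, "rz": 0, "claw": 36},
  {"x": 0, "y": -0.3, "z": 0, "rx": 0, "ry": 0, "rz": 0, "claw": 36},
])

```text
t: 25.9
tool_pos: [0.5026, -0.0923, 0.165]
orientation: [3.087, 0.571, 0.001]
force: [0.7, -0.4, 0.2]
opening: 0.0798
gripper_force: 0.0
```

```bash
python3 st.py; python3 - <<'E'
from comp import *
for n in('side','top'): cam(n)
comp([('side',325,310,45,400),('top',243,248,35,400)],'pics/c6.png')
g=cv2.imread('pics/c6.png'); cv2.imwrite('pics/c6.png',np.hstack([g[:400],g[400:]]))
E
```

```text
tool_pos [ 0.5028 -0.0872  0.1645] [0.0001 0.0014 0.0001]
force [-0.067   0.0273  0.2206] [0.4329 0.5151 0.4541]
wrist_torque [ 0.0128 -0.0121  0.0048] [0.0399 0.02   0.0346]
opening 0.0799 0.0002
gripper_force 0.0 0.0
q [-2.7230e-01 -7.1100e-02  1.8192e+00  2.0000e-04  1.3934e+00  9.2880e-01] [0.0025 0.0002 0.0004 0.0004 0.0001 0.0004]
26.2
```

View pics/c6.png

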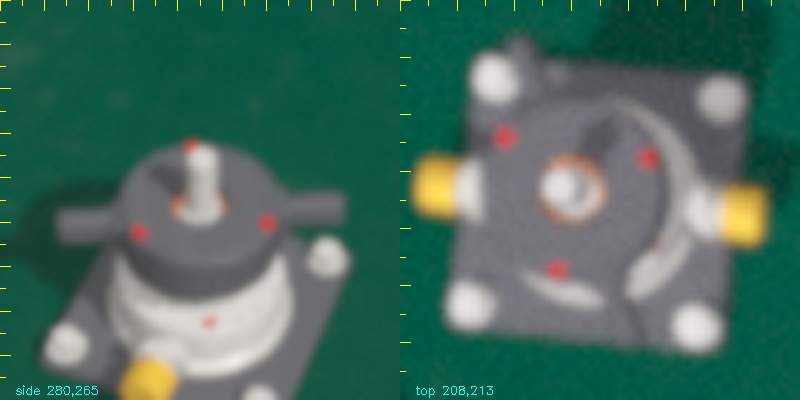

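The ring is down, level and concentric, with its dots at top crop (505,137), (649,158) and (558,270). Checking the yaw and height numbers before deciding.

```bash
python3 - <<'E'
from dots import *
fit('top',[(208+(a-400)*.175,213+b*.175) for a,b in((505,137),(649,158),(558,270))],.0683,'ring')
fit('side',[(280+a*.225,265+b*.225) for a,b in((139,232),(267,223),(191,147))],.0683,'ring')
E
```

```text
ring top [0.5235 0.2178] r [0.0287 0.0287 0.0283] ang [ 53.  -67.8 172.7]
ring side [0.5245 0.2178] r [0.0287 0.029  0.0294] ang [ 53.5 172.1 -66.7]
```

The roughly 1.3° that the ring lags the tool matches the elastic give in the grip (about 0.5 N m/deg, seen when I eased off the twist). So the ring stayed where it was tightened, and I'll hand in.

```bash
python3 -c "
from plant import robot
print(robot.close_job())"
```

```text
the job is handed in; nothing more can be done
None
```

I handed the job in with the disc flat on its seat and the lock ring over it, screwed clockwise about 63° and level; the verdict wasn't shown. The tightening moment briefly reached 0.66 N m, a little over the 0.5–0.6 target, and I had no direct reading of the ring's force on the disc.

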